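# Pull the bench tape out to the red mark

## Robot

A 7-joint arm with a two-finger parallel gripper is mounted at the origin on a cart in front of the work surface, level with it; the furniture and walls round the work are solid. World frame = base frame: x ahead of the robot, y to its left, z up, the work surface at z = 0. Lengths are in mm, angles in rad, forces in N, time in s.
With the tool pointing down it reaches from about 400 to 875 mm from the base axis. Payload 4.4 kg.
Tool frame: the origin (TCP) lies where the fingers leave the gripper's body, on its centre line; the fingertips stand 73 mm ahead of it and the grasp point (between the pads) lies 54 mm ahead of it; z points along the fingers, y is the line along which they close (so a half turn about z gives the same grasp; the last joint's range is limited). The gripper opens to 85 mm and grips with 20 to 120 N. Pads are 22 mm wide; open, the fingers measure 114 mm over their backs; the gripper's body (76 mm by 85 mm) begins 54 mm behind the grasp point. The pads swing forward as they close: fully open they stand 13 mm farther back than shut.
Start: joints at [-1.186, 0.628, 0.038, 1.517, -0.027, 0.996, -0.02], TCP at [283.177, 585.088, 303.913] pointing down, gripper open.
Joint ranges: [-3.06, 3.06], [-0.37, 2.12], [-1.25, 1.32], [0.18, 2.47], [-1.1, 4.24], [0.23, 1.98], [-2.94, 2.94]. Speed limits (rad/s): [2.57, 2.57, 3.14, 3.14, 3.14, 3.14, 3.14].

## Interface

Orientations are given as [roll, pitch, yaw] about the fixed x, y, z axes, in that order (R = Rz(yaw) Ry(pitch) Rx(roll)).
In Python, from cell import ctrl gives the robot as it stands.
- The arm moves only by the tool send_rows, never from a script. Its argument "rows" is a list that holds one entry, the list of rows, each a list of 6 numbers: the shift along the tool's x, y, z in cm, then the turn, a rotation vector about the tool's x, y, z in rad. In form: [[[tx, ty, tz, wx, wy, wz], ...]]. A call has 1 to 10 rows; each row is the pose to reach, as a shift and turn from the pose commanded when the call began, along the tool's axes at that moment; what a row does not reach only later rows make up. A row lasts 1/10 s, in which the tool goes at most 50 mm and 8.59 degrees, less where a joint would pass 70% of its speed; a pose out of reach is approached as far as the arm can. A call with a gripper value outside its range is refused whole. "grip" is the closure in counts, from 0 (fully open) to 255 (shut), set as the call begins (left out, the last holds). The fingers move at their own pace and stop on an object; the grip force is fixed at half the most. Time passes only in rows, so rows that repeat a pose let the fingers close. It gives the time, the measured TCP pose, the force, the opening and the grip force at its end, in the units of the state.
- ctrl.read_state(): the state, without advancing time (a new reading comes with each control period).
- ctrl.get_image(name): name is "scene" or "top" or "wrist"; returns a dict with "pixels" (420x560x3 uint8, red, green, blue), "fx", "fy", "cx", "cy" (pixels), "D" ([k1, k2, p1, p2, k3] as OpenCV has them; the pictures are not rectified), "extrinsics" (4x4, takes a point from camera to world coordinates); the wrist camera has in their place "mount" (4x4, takes a point from camera to tool coordinates, whose origin is the TCP and whose axes are the flange's). Camera axes: x right, y up, looking along -z (the intrinsics and any distortion apply to the point x, -y, -z); pixel columns grow to the right and rows downward; lengths in mm; the calibration is good to about 2 mm. A picture is of the moment at which its call begins: read the wrist's pose just before it. There is no depth.
- ctrl.finish_job(): hands the job in; it is judged then, once.
The state is a dict: "clock": time; "qpos": joint angles; "qd": joint speeds; "tau": joint torques, N m; "eef_pos": TCP position; "tool_rot": TCP orientation; "force": force on the tool from outside, world axes, zero at the start; "torque": the same for the moment, N m; "width": finger opening in mm; "gripper_force": force on a finger pad.
Only numpy, scipy, OpenCV 4.12 (cv2) and the standard library are available. Lean on these libraries where they do the work, as an engineer would, in place of code of your own. Each camera call takes 0.05 s, during which the arm holds its last target. There are 200 camera calls.

## Task

Take the orange tab on the end of the bench-mounted tape measure and pull the sprung tape out along its wooden board until the tab's pointer stands at the red mark (not the blue one). Hold it still there for about two seconds so the length can be read, then guide the tape gently all the way back in, without letting it snap back, and let go.

Things in the scene. Friction and masses are not known exactly. Their poses are not given: they have to be found in the camera images.
- tape_bench: Wooden measuring board, 335 x 94 x 12 mm, fixed flat on the workbench, with a yellow tape measure (top 77 mm above the workbench) held at one end. Origin on the underside on the tape's centre line; x points along the board, the way the tape is pulled out, z up. Board x = -220 to +115 mm; tape case -205 to -137 mm, its black mouth piece ends at -123 mm, 26 mm high.
- pull_tab (a point): Orange upright tab on the tape's end: 22 mm along the board, 14 mm wide across it, top 72 mm above the workbench, on a foot 26 mm wide up to 25 mm high. The point is on its centre line, 57 mm above the workbench: grip the side faces here (across the board) from above. A black pointer at the tab's middle points to board -y. Tape home: tab at board x = -80 mm.
- red_mark_line (a point): Red mark fixed on the board: a red block (10 x 14 x 8 mm, top 20 mm above the workbench) 38 mm to the board's -y side, with a thin red line across the board. The point is where the line meets the board's centre line, on its surface, 12 mm above the workbench; axes as the board's. A like blue mark, 30 mm or more away along the board, is not the one wanted.
- tape_blade (a joint): How far the tape is pulled out, m: 0 fully home, 0.165 at its end stop; grows along board +x. The spring pulls back with 2 N at home, 4 N more per 100 mm, plus 0.5 N friction and damping of 10 N per m/s. Let go at either mark it snaps back too fast (over 0.35 m/s); let go within 20 mm of home it slides in by itself at under 0.25 m/s.

How it is judged (in metres and radians):
On the way:
1. the tab is held still at the red mark, within 12 mm along the board, for 1 s (x of pull_tab in the frame of red_mark_line between -0.012 and 0.012 m and velocity of joint tape_blade between -0.02 and 0.02 m/s), for 1 s.
At the end, for the whole second after the job is handed in: After the hold at the red mark, the tape is back home (pulled out less than 6 mm), at rest and let go (value of joint tape_blade below 0.006 m and velocity of joint tape_blade between -0.02 and 0.02 m/s); the robot touches nothing.
It fails at once if the tape snaps back (runs in faster than 0.35 m/s) (velocity of joint tape_blade below -0.35 m/s).
It also fails if it takes over 42 s, if anything falls off the work surface, if the arm or the gripper's body presses on something with over 40 N, if the wrist force passes 120 N, or if a joint passes its speed limit or range.

## Working session

There is one attempt and no reset: what is moved stays moved. The work goes in short steps, Python scripts to look and compute and a tool call to move; the robot and the scene stay as the last step left them, time stands still between calls to the robot, and variables do not carry over. Pictures are saved under pics/ and viewed, at most 10 in all, crops included, and the job is handed in when it is done.

Besides the shell and the picture viewer there is one more tool, called in YAML: its name, and indented under it one key for each argument. send_rows: Moves the arm, as the interface text tells. Its arguments: {"type":"object","properties":{"rows":{"type":"array","items":{"type":"array","items":{"type":"array","items":{"type":"number"}}}},"grip":{"type":"number"}},"required":["rows"]}

```bash
mkdir -p pics; ls; python3 - <<'E'
from cell import ctrl
import cv2,numpy as np
s=ctrl.read_state();print(s)
ims=[]
for n in("scene","top"):
    d=ctrl.get_image(n);ims.append(d);cv2.imwrite(f"pics/{n}0.png",d["pixels"][:,:,::-1])
    np.savez(f"{n}0.npz",**{k:np.array(v) for k,v in d.items()})
    print(n,d["fx"],d["cx"],d["cy"],d["D"],np.round(d["extrinsics"],3).tolist())
E
```

```text
pics
{'clock': 0.0, 'qpos': array([-1.18578198,  0.6293248 ,  0.0384155 ,  1.51840718, -0.02698896,
        0.9962825 , -0.02000652]), 'qd': array([-3.27963056e-07, -4.11661643e-04,  3.16623689e-04, -7.39570174e-04,
        3.33950329e-04,  2.06724254e-03,  2.65510870e-04]), 'tau': array([-8.92767857e-04, -5.63415956e+01,  1.22587860e+00, -1.93449390e+01,
        1.10856449e-02,  1.06452475e-02, -9.05932183e-06]), 'eef_pos': array([282.94806965, 584.62702524, 302.98976832]), 'tool_rot': array([-3.13968815e+00,  1.85182141e-05,  2.69079833e+00]), 'force': array([0.16677948, 0.38245051, 0.31368082]), 'torque': array([ 0.04433102, -0.01249456, -0.04289185]), 'gripper_force': 0.0, 'width': 84.97162606145038}
scene 500.4681733675457 282.09224112055745 207.24288320137777 [-0.08774194  0.          0.          0.          0.        ] [[-0.83, 0.314, -0.462, 89.876], [-0.558, -0.476, 0.68, 545.884], [-0.007, 0.822, 0.57, 575.943], [0.0, 0.0, 0.0, 1.0]]
top 496.8908943156277 287.24106873698037 219.96069205785201 [-0.00351108  0.          0.          0.          0.        ] [[0.03, 0.995, -0.09, 406.807], [-1.0, 0.03, -0.006, -28.515], [-0.003, 0.091, 0.996, 935.511], [0.0, 0.0, 0.0, 1.0]]
```

View pics/scene0.png

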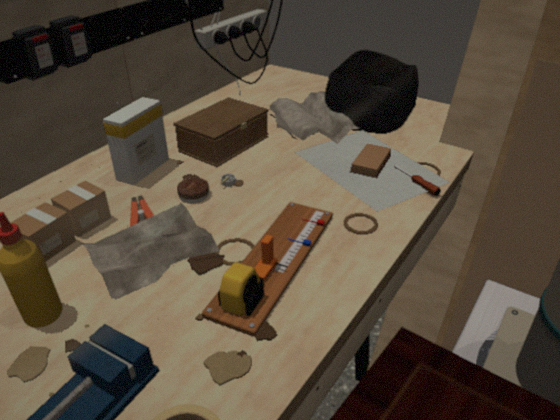

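View pics/top0.png

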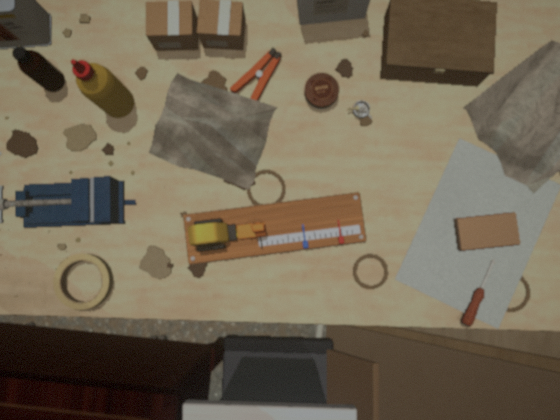

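The scene view shows the board running from the yellow case near (240,288) to the far end near (320,215). The orange tab is at (267,250), with the blue mark at (307,242) and the red one at (321,222). In the top view the board spans about (185–365, 193–263), with the case at (210,233), the tab at about (258,228), blue at (305,237) and red at (341,230).

```bash
cat > h.py <<'E'
import numpy as np,cv2
def ray(d,uv,T=None):
    K=np.array([[d["fx"],0,d["cx"]],[0,d["fy"],d["cy"]],[0,0,1.]])
    T=np.array(d["extrinsics"]) if T is None else T
    n=cv2.undistortPoints(np.float64(uv).reshape(-1,1,2),K,np.array(d["D"]))[:,0]
    return T[:3,3],np.c_[n[:,0],-n[:,1],-np.ones(len(n))]@T[:3,:3].T
def onplane(d,uv,z,T=None):
    o,r=ray(d,uv,T);return o+r*((z-o[2])/r[:,2])[:,None]
def mask(d,lo,hi):
    return cv2.inRange(cv2.cvtColor(np.asarray(d["pixels"]),cv2.COLOR_RGB2HSV),lo,hi)
def load(n): return {k:v for k,v in np.load(n).items()}
E
python3 - <<'E'
from h import *
for n in("top","scene"):
    d=load(n+"0.npz");hsv=cv2.cvtColor(d["pixels"],cv2.COLOR_RGB2HSV)
    P=[(345,250),(275,215),(341,226),(341,238),(262,228),(250,229),(150,300),(305,237)] if n=="top" else [(250,312),(310,215),(321,221),(267,245),(270,270),(307,242)]
    for p in P: print(n,p,hsv[p[1],p[0]])
    cv2.imwrite(f"pics/{n}c.png",cv2.resize(d["pixels"][185:270,175:375] if n=="top" else d["pixels"][195:335,195:340],None,fx=4,fy=4,interpolation=2)[:,:,::-1])
E
```

```text
top (345, 250) [ 21  63 155]
top (275, 215) [ 14 137 136]
top (341, 226) [ 12  77 145]
top (341, 238) [  3 167 151]
top (262, 228) [ 16 165 150]
top (250, 229) [ 18 153 152]
top (150, 300) [ 20  71 154]
top (305, 237) [109  41 154]
scene (250, 312) [ 75 255   2]
scene (310, 215) [ 13 161 111]
scene (321, 221) [  1 214 132]
scene (267, 245) [ 12 244  67]
scene (270, 270) [  8 248  68]
scene (307, 242) [111 207 106]
```

View pics/topc.png

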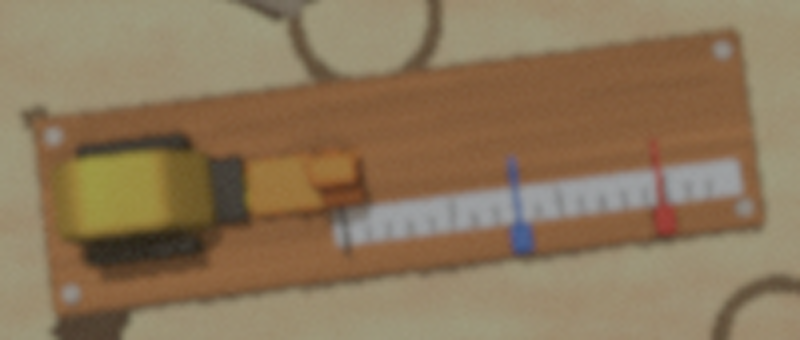

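View pics/scenec.png

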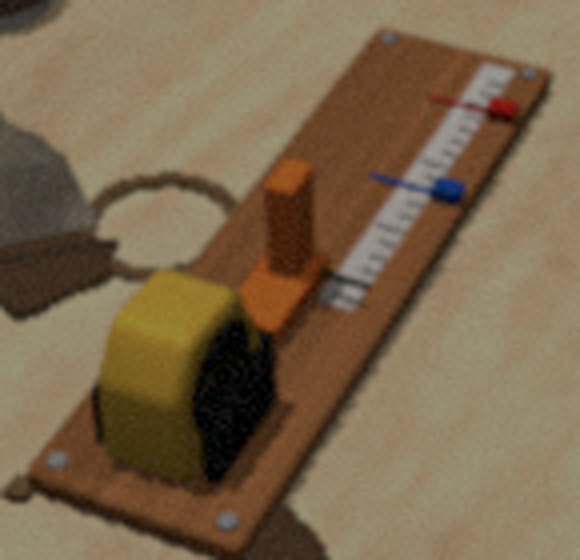

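The top crop shows board corners at about (38,122), (58,318), (740,32) and (762,228) in crop pixels. The red block is at (664,222), the blue one at (520,240), and the pointer at about (347,230). The scene crop has corners at (385,32), (550,75), (32,475) and (240,555), with the red block at (503,107) and the tab top at (290,178).

```bash
python3 - <<'E'
from h import *
obj=np.array([[-220,47],[-220,-47],[115,47],[115,-47.]])
C={"top":([(38,122),(58,318),(740,32),(762,228)],175,185),"scene":([(32,475),(240,555),(385,32),(550,75)],195,195)}
fr={}
for n in C:
    d=load(n+"0.npz");c,u0,v0=C[n];f=lambda c:np.array(c,float)/4-.375+[u0,v0]
    w=onplane(d,f(c),12)[:,:2]
    A=obj-obj.mean(0);B=w-w.mean(0)
    th=np.arctan2((A[:,0]*B[:,1]-A[:,1]*B[:,0]).sum(),(A*B).sum())
    R=np.array([[np.cos(th),-np.sin(th)],[np.sin(th),np.cos(th)]]);t=w.mean(0)-R@obj.mean(0)
    print(n,"origin",t,"yaw",th,"resid",np.abs(obj@R.T+t-w).max(0))
    m=mask(d,(0,150,100),(6,255,255)) | mask(d,(174,150,100),(180,255,255))
    _,_,st,ce=cv2.connectedComponentsWithStats(m)
    for s,q in zip(st[1:],ce[1:]):
        if s[4]>6:
            p=(onplane(d,[q],18)[0,:2]-t)@R;print("red",q,s[4],p)
    # other pts
    P=[("bluetop",(520,240),18),("redblk",(664,222),18),("redline",(655,145),12),("pointer",(347,235),20),("tab top",(333,163),72)] if n=="top" else [("red",(503,107),18),("redline",(432,98),12),("tabtop",(288,176),72),("blue",(449,188),18)]
    for k,c,z in P: p=onplane(d,f([c]),z)[0,:2];print(k,p,(p-t)@R)
E
```

```text
top origin [482.58496596 -51.7827684 ] yaw -1.4146237800375456 resid [1.14485725 3.8471237 ]
red [73.33333333 61.5       ] 12 [-395.15833433  365.65906093]
red [82.19047619 69.27777778] 126 [-379.64811369  348.14601297]
red [341. 240.] 31 [ 66.56328085 -37.50242729]
bluetop [445.347372   -56.45822209] [ -1.17332622 -37.51161922]
redblk [ 455.64049868 -122.68168955] [ 65.84516794 -37.64405925]
redline [ 491.75290825 -118.3714537 ] [67.20425776 -1.30073616]
pointer [445.17878973  23.30987305] [-79.99685141 -25.27114133]
tab top [474.17858028  27.55874531] [-79.68343077   4.03658008]
scene origin [479.21886364 -45.2671635 ] yaw -1.411780878861812 resid [3.06500331 3.94266571]
red [320.64705882 220.94117647] 17 [ 71.7717727  -35.24938095]
red [  8.34285714 230.3       ] 70 [-199.74929322  490.51599056]
red [ 455.51081515 -120.2447515 ] [ 70.27756714 -35.28135235]
redline [ 491.42598484 -115.01149128] [70.79736045  1.00936604]
tabtop [468.98374699  32.90635341] [-78.80794473   2.2724887 ]
blue [444.84124322 -54.52773407] [  3.70017214 -35.41027647]
```

send_rows:
  rows:
    - [[-1.2, -1.2, 0.2, 0, 0, 0.06], [-3.7, -3.7, 0.5, 0, 0, 0.16], [-7, -7, 1, 0, 0, 0.28], [-10.2, -10.4, 1.5, 0, 0, 0.4], [-13.5, -13.8, 2, 0, 0, 0.52], [-16.8, -17.2, 2.5, 0, 0, 0.64], [-20, -20.5, 3, 0, 0, 0.76], [-23.3, -23.8, 3.5, 0, 0, 0.86], [-26, -26.6, 4, 0, 0, 0.93], [-28, -28.6, 4.3, 0, 0, 0.96]]

```text
clock: 1.1
eef_pos: [410.8, 202.7, 260.5]
tool_rot: [-3.141, 0.001, 1.726]
force: [0.8, 0.2, -0.9]
width: 85.3
gripper_force: 0.0
```

send_rows:
  rows:
    - [[-2, 0.4, 0.3, 0, 0, 0], [-5, 0.9, 0.7, 0, 0, 0], [-9, 1.5, 1.2, 0, 0, 0], [-13, 2.2, 1.7, 0, 0, 0], [-16, 2.7, 2, 0, 0, 0], [-17.5, 3, 2, 0, 0, 0], [-18, 3, 2, 0, 0, 0], [-18, 3, 2, 0, 0, 0], [-18, 3, 2, 0, 0, 0]]

```text
clock: 2.0
eef_pos: [468.5, 33.9, 240.8]
tool_rot: [-3.141, -0.001, 1.732]
force: [0.2, 0.9, 0.1]
width: 84.8
gripper_force: 0.0
```

```bash
python3 - <<'E'
from cell import ctrl
from h import *
s=ctrl.read_state();d=ctrl.get_image("wrist");print(s["eef_pos"],s["tool_rot"],s["clock"])
d={k:np.array(v) for k,v in d.items()};np.savez("w1.npz",eef=s["eef_pos"],rot=s["tool_rot"],**d)
cv2.imwrite("pics/w1.png",d["pixels"][:,:,::-1]);print(np.round(d["mount"],3))
E
```

```text
[468.46374816  33.92614468 240.80391199] [-3.14102189e+00 -8.04437211e-04  1.73233325e+00] 2.0
[[ 1.0000e-03  9.5200e-01  3.0600e-01  7.7319e+01]
 [ 1.0000e+00 -1.0000e-03 -1.0000e-03 -2.5400e-01]
 [-1.0000e-03  3.0600e-01 -9.5200e-01 -6.9965e+01]
 [ 0.0000e+00  0.0000e+00  0.0000e+00  1.0000e+00]]
```

View pics/w1.png

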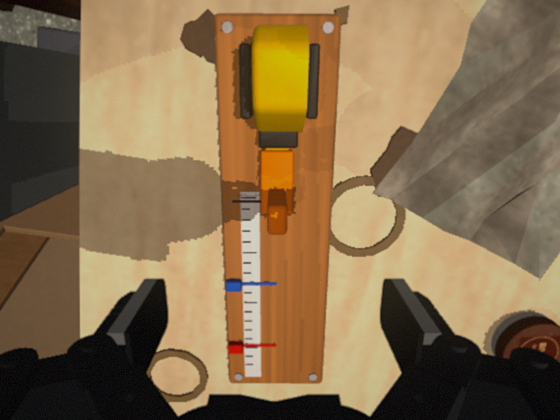

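The wrist view shows the whole board, with corners at (217,13), (340,14), (231,382) and (323,383). The tab top is at about (277,219), the blue block at (234,286), the red block at (236,348), and the pointer line at (245,201).

```bash
python3 - <<'E'
from h import *
from scipy.spatial.transform import Rotation as Ro
d=load("w1.npz");T=np.eye(4);T[:3,:3]=Ro.from_euler("xyz",d["rot"]).as_matrix();T[:3,3]=d["eef"];T=T@d["mount"]
obj=np.array([[-220,-47],[-220,47],[115,-47],[115,47.]])
w=onplane(d,[(217,13),(340,14),(231,382),(323,383)],12,T)[:,:2]
A=obj-obj.mean(0);B=w-w.mean(0)
th=np.arctan2((A[:,0]*B[:,1]-A[:,1]*B[:,0]).sum(),(A*B).sum())
R=np.array([[np.cos(th),-np.sin(th)],[np.sin(th),np.cos(th)]]);t=w.mean(0)-R@obj.mean(0)
print("origin",t,"yaw",th,(obj@R.T+t-w).round(1).tolist(),"home",t+R@[-80,0])
for k,c,z in[("tabtop",(277,219),72),("red",(236,348),19),("redline",(268,345),12),("blue",(234,286),19),("pointer",(245,201),24)]:
    p=onplane(d,[c],z,T)[0,:2];print(k,p.round(1),((p-t)@R).round(1))
E
```

```text
origin [485.72717741 -50.56287506] yaw -1.408985668340801 [[-2.2, 0.8], [2.0, 2.0], [-0.6, -2.1], [0.8, -0.7]] home [472.83873934  28.39210049]
tabtop [471.5  29. ] [-80.8  -1.2]
red [ 458.1 -122.4] [ 66.5 -38.9]
redline [ 488.1 -119.5] [68.4 -8.8]
blue [447.7 -57.2] [  0.5 -38.6]
pointer [446.6  23.6] [-79.5 -26.6]
```

send_rows:
  rows:
    - [[-0.2, 0.1, 1, 0, 0, 0], [-0.4, 0.2, 3, 0, 0, 0], [-0.5, 0.2, 6, 0, 0, 0], [-0.5, 0.2, 8.5, 0, 0, 0], [-0.5, 0.2, 10, 0, 0, 0], [-0.5, 0.2, 11, 0, 0, 0], [-0.5, 0.2, 11, 0, 0, 0], [-0.5, 0.2, 11, 0, 0, 0], [-0.5, 0.2, 11, 0, 0, 0]]

```text
clock: 2.95
eef_pos: [472.1, 28.3, 131.6]
tool_rot: [3.14, 0.0, 1.731]
force: [0.3, -0.4, 0.4]
width: 85.4
gripper_force: 0.0
```

```bash
python3 - <<'E'
from cell import ctrl
from h import *
s=ctrl.read_state();d=ctrl.get_image("wrist");print(s["eef_pos"],s["tool_rot"],s["clock"])
d={k:np.array(v) for k,v in d.items()};np.savez("w2.npz",eef=s["eef_pos"],rot=s["tool_rot"],**d)
cv2.imwrite("pics/w2.png",d["pixels"][:,:,::-1])
E
```

```text
[472.14184578  28.28972776 131.58329096] [3.14009370e+00 7.34423205e-05 1.73099139e+00] 2.95
```

View pics/w2.png

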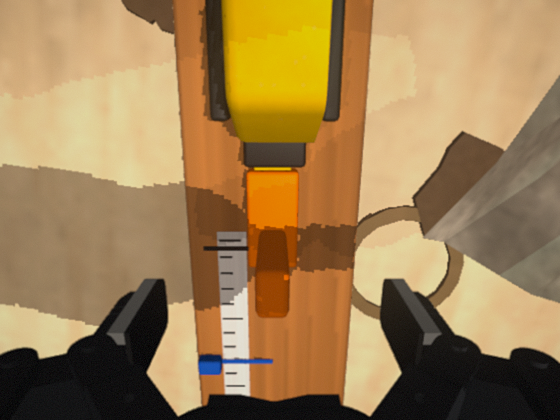

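The wrist view shows the tab top centred at about (273,297), midway between the fingers at (166) and (383). I'll lower the tool and grip.

send_rows:
  rows:
    - [[0, 0, 0.6, 0, 0, 0], [0, 0, 1.5, 0, 0, 0], [0, 0, 2, 0, 0, 0], [0, 0, 2, 0, 0, 0], [0, 0, 2, 0, 0, 0]]

```text
clock: 3.5
eef_pos: [471.5, 28.0, 110.6]
tool_rot: [-3.141, -0.0, 1.731]
force: [-0.5, -0.7, -0.7]
width: 85.2
gripper_force: 0.0
```

send_rows:
  grip: 255
  rows:
    - [[0, 0, 0, 0, 0, 0], [0, 0, 0, 0, 0, 0], [0, 0, 0, 0, 0, 0], [0, 0, 0, 0, 0, 0], [0, 0, 0, 0, 0, 0], [0, 0, 0, 0, 0, 0], [0, 0, 0, 0, 0, 0], [0, 0, 0, 0, 0, 0], [0, 0, 0, 0, 0, 0], [0, 0, 0, 0, 0, 0]]

```text
clock: 4.5
eef_pos: [471.6, 28.1, 111.1]
tool_rot: [3.142, -0.0, 1.731]
force: [-0.9, 0.4, 5.8]
width: 13.4
gripper_force: 58.7
```

send_rows:
  rows:
    - [[-0.3, 0, 0, 0, 0, 0], [-0.9, 0, 0, 0, 0, 0], [-1.8, 0, 0, 0, 0, 0], [-2.7, 0, 0, 0, 0, 0], [-3.6, 0, 0, 0, 0, 0], [-4.5, 0, 0, 0, 0, 0], [-5.4, 0, 0, 0, 0, 0], [-6.3, 0, 0, 0, 0, 0], [-7, 0, 0, 0, 0, 0], [-7.4, 0, 0, 0, 0, 0]]

```text
clock: 5.5
eef_pos: [483.1, -43.5, 111.1]
tool_rot: [-3.141, -0.003, 1.732]
force: [-1.6, 6.0, 7.2]
width: 13.3
gripper_force: 59.1
```

send_rows:
  rows:
    - [[-0.3, 0, 0, 0, 0, 0], [-0.9, 0, 0, 0, 0, 0], [-1.8, 0, 0, 0, 0, 0], [-2.7, 0, 0, 0, 0, 0], [-3.6, 0, 0, 0, 0, 0], [-4.5, 0, 0, 0, 0, 0], [-5.4, 0, 0, 0, 0, 0], [-6.3, 0, 0, 0, 0, 0], [-7, 0, 0, 0, 0, 0], [-7.3, 0, 0, 0, 0, 0]]

```text
clock: 6.5
eef_pos: [494.4, -114.5, 111.1]
tool_rot: [-3.14, -0.004, 1.732]
force: [-2.0, 8.2, 9.1]
width: 13.0
gripper_force: 59.3
```

send_rows:
  rows:
    - [[0, 0, 0, 0, 0, 0], [0, 0, 0, 0, 0, 0], [0, 0, 0, 0, 0, 0]]

```text
clock: 6.8
eef_pos: [494.4, -114.2, 111.1]
tool_rot: [-3.14, -0.004, 1.733]
force: [-2.9, 7.1, 8.2]
width: 13.3
gripper_force: 59.3
```

```bash
python3 - <<'E'
from cell import ctrl
from h import *
s=ctrl.read_state();print(s["eef_pos"],s["tool_rot"],s["clock"],s["force"])
o=[]
for n in("scene","wrist"):
    d=ctrl.get_image(n);d={k:np.array(v) for k,v in d.items()};np.savez(n+"3.npz",**d)
    p=d["pixels"][:,:,::-1];o.append(p[180:320,220:350] if n=="scene" else p[210:,130:430])
a=cv2.resize(o[0],(390,420),interpolation=2);b=cv2.resize(o[1],(390,273))
c=np.zeros((420,780,3),np.uint8);c[:,:390]=a;c[:273,390:]=b;cv2.imwrite("pics/p3.png",c)
E
```

```text
[ 494.42649789 -114.16037576  111.09861493] [-3.14012612 -0.00419493  1.73264489] 6.8 [-2.87831354  7.07336478  8.21768653]
```

View pics/p3.png

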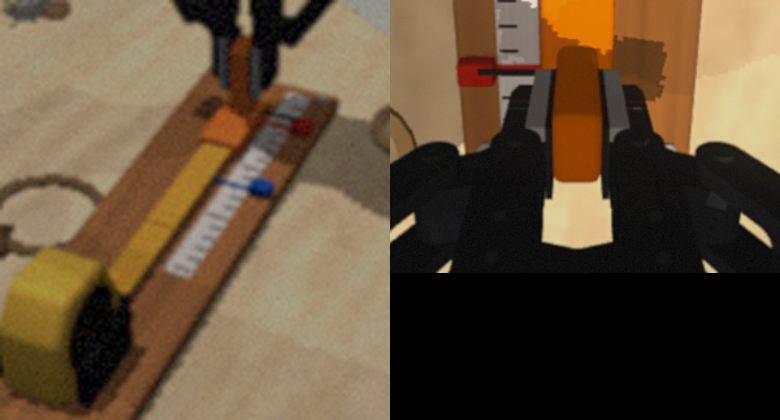

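The crop shows the blade pulled out past the blue mark. In the wrist part the pointer (y≈71) is level with the red block (y≈71), so I'll hold here.

send_rows:
  rows:
    - [[0, 0, 0, 0, 0, 0], [0, 0, 0, 0, 0, 0], [0, 0, 0, 0, 0, 0], [0, 0, 0, 0, 0, 0], [0, 0, 0, 0, 0, 0], [0, 0, 0, 0, 0, 0], [0, 0, 0, 0, 0, 0], [0, 0, 0, 0, 0, 0], [0, 0, 0, 0, 0, 0], [0, 0, 0, 0, 0, 0]]

```text
clock: 7.9
eef_pos: [494.4, -114.1, 111.1]
tool_rot: [-3.14, -0.004, 1.733]
force: [-1.4, 7.5, 8.6]
width: 13.1
gripper_force: 59.3
```

send_rows:
  rows:
    - [[0, 0, 0, 0, 0, 0], [0, 0, 0, 0, 0, 0], [0, 0, 0, 0, 0, 0], [0, 0, 0, 0, 0, 0], [0, 0, 0, 0, 0, 0], [0, 0, 0, 0, 0, 0], [0, 0, 0, 0, 0, 0], [0, 0, 0, 0, 0, 0], [0, 0, 0, 0, 0, 0], [0, 0, 0, 0, 0, 0]]

```text
clock: 8.9
eef_pos: [494.4, -114.1, 111.1]
tool_rot: [-3.14, -0.004, 1.733]
force: [-1.9, 7.7, 8.8]
width: 13.2
gripper_force: 59.3
```

send_rows:
  rows:
    - [[0.3, 0, 0, 0, 0, 0], [0.9, 0, 0, 0, 0, 0], [1.8, 0, 0, 0, 0, 0], [2.7, 0, 0, 0, 0, 0], [3.6, 0, 0, 0, 0, 0], [4.5, 0, 0, 0, 0, 0], [5.4, 0, 0, 0, 0, 0], [6.3, 0, 0, 0, 0, 0], [7, 0, 0, 0, 0, 0], [7.3, 0, 0, 0, 0, 0]]

```text
clock: 9.9
eef_pos: [482.9, -42.6, 111.1]
tool_rot: [-3.141, -0.003, 1.733]
force: [-1.2, 3.4, 6.6]
width: 13.2
gripper_force: 59.2
```

send_rows:
  rows:
    - [[0.3, 0, 0, 0, 0, 0], [0.9, 0, 0, 0, 0, 0], [1.8, 0, 0, 0, 0, 0], [2.7, 0, 0, 0, 0, 0], [3.6, 0, 0, 0, 0, 0], [4.5, 0, 0, 0, 0, 0], [5.4, 0, 0, 0, 0, 0], [6.2, 0, 0, 0, 0, 0], [6.8, 0, 0, 0, 0, 0], [7.1, 0, 0, 0, 0, 0]]

```text
clock: 10.9
eef_pos: [471.9, 26.3, 111.1]
tool_rot: [-3.141, -0.001, 1.732]
force: [-1.4, 0.9, 4.9]
width: 13.3
gripper_force: 59.0
```

send_rows:
  rows:
    - [[0, 0, 0, 0, 0, 0], [0, 0, 0, 0, 0, 0], [0, 0, 0, 0, 0, 0]]

```text
clock: 11.2
eef_pos: [471.9, 26.1, 111.1]
tool_rot: [-3.141, -0.001, 1.732]
force: [-1.1, 2.3, 5.2]
width: 13.1
gripper_force: 59.0
```

Only about 2 mm of tape is still out, so it's safe to let go.

send_rows:
  grip: 0
  rows:
    - [[0, 0, 0, 0, 0, 0], [0, 0, 0, 0, 0, 0], [0, 0, 0, 0, 0, 0], [0, 0, 0, 0, 0, 0], [0, 0, 0, 0, 0, 0], [0, 0, 0, 0, 0, 0], [0, 0, 0, 0, 0, 0], [0, 0, 0, 0, 0, 0], [0, 0, 0, 0, 0, 0], [0, 0, 0, 0, 0, 0]]

```text
clock: 12.2
eef_pos: [472.1, 25.2, 110.9]
tool_rot: [3.142, -0.0, 1.731]
force: [0.7, -0.4, -0.2]
width: 85.4
gripper_force: 0.0
```

send_rows:
  rows:
    - [[0, 0, -0.5, 0, 0, 0], [0, 0, -1.5, 0, 0, 0], [0, 0, -3.5, 0, 0, 0], [0, 0, -6, 0, 0, 0], [0, 0, -9, 0, 0, 0], [0, 0, -11.5, 0, 0, 0], [0, 0, -12.5, 0, 0, 0], [0, 0, -13, 0, 0, 0], [0, 0, -13, 0, 0, 0], [0, 0, -13, 0, 0, 0]]

```text
clock: 13.2
eef_pos: [471.6, 25.2, 240.1]
tool_rot: [-3.14, -0.0, 1.731]
force: [0.1, 0.1, -0.0]
width: 85.4
gripper_force: 0.0
```

```bash
python3 - <<'E'
from cell import ctrl
import cv2
print(ctrl.read_state()["eef_pos"])
cv2.imwrite("pics/end.png",ctrl.get_image("wrist")["pixels"][:,:,::-1])
E
```

```text
[471.5802011   25.22004632 240.07241727]
```

View pics/end.png

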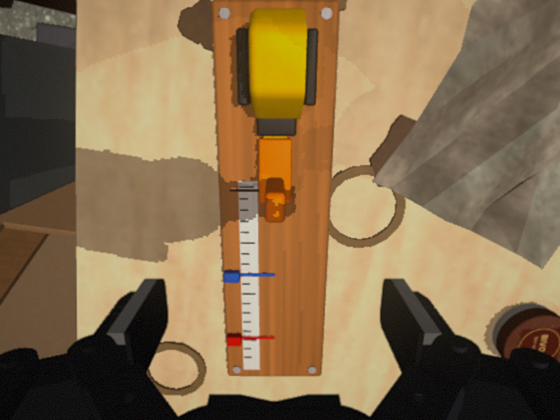

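The tab is home: the mouth ends at y≈135 and the pointer is at y≈188, the same spacing as before the pull. The gripper is clear of everything.

```bash
python3 -c "
from cell import ctrl
print(ctrl.finish_job())"
```

```text
the job is handed in; nothing more can be done
None
```

I pulled the tape to the red mark, held it still for about 2 seconds, guided it back home slowly and let go; the job is handed in at about 13 s, though no verdict was returned.

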